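# Roll a capped pipe up the infeed ramp into its pocket

## Task

With the fingertips, slowly push the capped pipe up the sloping infeed ramp, keeping the fingers behind it so that it does not run free or roll back down, until it drops into the pocket at the top and rests against the end stop; leave it there. Only push it: do not pick it up, and leave the other things on the bench where they are.

Things in the scene. Friction and masses are not known exactly. Their poses are not given: they have to be found in the camera images.
- pipe: short steel pipe, oily and slippery, lying on its side with flat black caps; 76 mm in diameter, 106 mm long over the caps, 0.4 to 0.9 kg, loose. Origin at its centre, y axis along the pipe; x and z turn as it rolls. It starts at the foot of the ramp, lying across it against the foot lip, its centre 38 mm above the deck.
- ramp: infeed ramp (steel frame, plywood deck) bolted to the bench, 128 mm wide, 325 mm long. Origin at the middle of its underside on the bench; x points uphill (level), y across, z up. The foot lip's inner face is at x = -160 mm; the stop plate's face at x = +143.5 mm, its top at z = 95 mm. Guide rails 6 mm thick along both sides, 116 mm apart inside, 15 mm above the deck.
- slope: the ramp's sloping plywood deck, part of the ramp, 247 mm long, rising at 7 degrees from z = 20 mm to 50 mm above the bench. Origin on its top surface, midway across, at the foot lip's inner face; x runs up the slope, y across, z square to the deck. The lip stands 10 mm above the deck and is 8 mm thick: fingers can reach the pipe over it.
- seat (a point): where the pipe's centre lies when it is in the pocket against the stop: 38 mm above the pocket's floor, 39 mm before the stop's face, midway between the rails; axes as the ramp's. The 5 mm step keeps the pipe there when let go; it has about 1 mm of play.
- can: bystander: small blue oil can, 60 mm in diameter, 95 mm high, standing beside the ramp; origin under its centre
- coupling: bystander: dark steel pipe coupling standing on end, 60 mm outside, 45 mm bore, 50 mm high; origin under its centre
- magnet: bystander: chip magnet, green drum 56 mm in diameter and 38 mm high with a red loop handle to 85 mm high; origin under its centre
- crest (a point): upper end of the sloping deck, midway across, on its top surface (50 mm above the bench). Beyond it the floor drops 5 mm into a level pocket, 58.5 mm long, that ends at the upright stop plate.
Not all that is in view belongs to the job. What is shaped like the pipe but orange or purple is not meant.

How it is judged:
By the outcome, as a careful person would: the job done as asked, in the order asked, and still so for the second after the job is handed in, with the robot touching nothing.
It also fails if it takes over 48 s, if anything falls off the work surface, if the arm or the gripper's body presses on something with over 40 N, if the wrist force passes 120 N, or if a joint passes its speed limit or range.

## Robot

A 6-joint arm with a two-finger parallel gripper is mounted at the origin on the work surface. World frame = base frame: x ahead of the robot, y to its left, z up, the work surface at z = 0. Lengths are in m, angles in rad, forces in N, time in s.
With the tool pointing down it reaches from about 0.425 to 0.95 m from the base axis. Payload 14.7 kg.
Tool frame: the origin (TCP) lies midway between the tips of the shut fingers; the grasp point (between the pads) lies behind it (env.pinch_z is the z of the grasp point in the tool frame, in m); z points along the fingers, y is the line along which they close (so a half turn about z gives the same grasp; the last joint's range is limited). The gripper opens to 85 mm and grips with 20 to 120 N. Pads are 22 mm wide; open, the fingers measure 114 mm over their backs; the gripper's body (76 mm by 85 mm) begins 54 mm behind the grasp point. The pads swing forward as they close: fully open they stand 13 mm farther back than shut.
Start: joints at [-1.226, 0.48, 1.596, -0, 1.065, -0.047], TCP at [0.248, -0.601, 0.231] pointing down, gripper open.
Joint ranges: [-2.75, 2.75], [-0.82, 2.05], [0.23, 2.67], [-1.56, 4.7], [0.09, 2.69], [-2.92, 2.92]. Speed limits (rad/s): [1.89, 1.89, 2.39, 3.01, 3.01, 3.01].

## Interface

Orientations are given as a rotation vector (axis times angle).
In Python, from bench import env gives the robot as it stands. The module is installed in compiled form; this text tells all that it offers.
- The arm moves only by the shell command python3 -m handwheel 'ROWS' [FORCE]. ROWS is a JSON object of lists of equal length, an entry for each row: "linear": the shift along the world's x, y, z each as a share of 0.15 m, from -1 to 1, a list of three; "delta_rot": the turn, a rotation vector about the world's x, y, z each as a share of 120 degrees, from -1 to 1, a list of three; "fingers": the closure, from 0 (fully open) to 1 (shut). A call has 1 to 8 rows; each row is the pose to reach, as a shift and turn from the pose commanded when the call began; what a row does not reach only later rows make up. A row lasts 1/8 s, in which the tool goes at most 62.5 mm and 10.7 degrees, less where a joint would pass 70% of its speed; a pose out of reach is approached as far as the arm can. A call with a number of a shift or a turn outside -1 to 1 is refused whole. A call with a gripper value outside its range is refused whole. The fingers move at their own pace and stop on an object; FORCE is the grip in N (left out, the last holds). Time passes only in rows, so rows that repeat a pose let the fingers close. It gives the time, the measured TCP pose, the force, the opening and the grip force at its end, in the units of the state.
- env.state(): the state, without advancing time (a new reading comes with each control period).
- env.capture(name): name is "side" or "top" or "wrist"; returns a dict with "color" (480x640x3 uint8, red, green, blue), "depth" (480x640 float32, m along the optical axis (not along the pixel's ray), 0 where there is no reading), "fx", "fy", "cx", "cy" (pixels), "k1" (the pictures are not rectified: a ray, as slopes to the right and down, at radius r is drawn at 1 + k1 r^2 times it, then the intrinsics apply), "rvec" (rotation vector, rad) and "tvec" (3), from world to camera coordinates, as OpenCV has them; the wrist camera has in their place "mount" (4x4, takes a point from camera to tool coordinates, whose origin is the TCP and whose axes are the flange's). Camera axes: x right, y down, z forward; pixel columns grow to the right and rows downward; lengths in m; the calibration is good to about 2 mm. A picture is of the moment at which its call begins: read the wrist's pose just before it.
- env.close_job(): hands the job in; it is judged then, once.
The state is a dict: "time": time; "qpos": joint angles; "joint_vel": joint speeds; "effort": joint torques, N m; "ee_pos": TCP position; "orientation": TCP orientation; "force": force on the tool from outside, world axes, zero at the start; "moment": the same for the moment, N m; "finger_gap": finger opening in m; "grip_force": force on a finger pad.
Only numpy, scipy, OpenCV 4.12 (cv2) and the standard library are available. Lean on these libraries where they do the work, as an engineer would, in place of code of your own. Each camera call takes 0.05 s, during which the arm holds its last target. There are 200 camera calls.

## Working session

There is one attempt and no reset: what is moved stays moved. The work goes in short steps, Python scripts to look and compute and a shell command to move; the robot and the scene stay as the last step left them, time stands still between calls to the robot, and variables do not carry over. Pictures are saved under pics/ and viewed, at most 10 in all, crops included, and the job is handed in when it is done.

```bash
mkdir -p pics; cat > h.py <<'E'
from bench import env
import cv2, numpy as np
def snap(n,f):
    c=env.capture(n); cv2.imwrite('pics/'+f,c['color'][:,:,::-1]); np.savez(''+f[:-4]+'.npz',**c); return c
def cloud(c):
    # world points for every pixel (fixed cameras)
    v,u=np.mgrid[0:480,0:640]; p=np.stack([(u-c['cx'])/c['fx'],(v-c['cy'])/c['fy']],-1).astype(float)
    K=np.eye(3); q=cv2.undistortPoints(p.reshape(-1,1,2),K,np.array([float(c['k1']),0,0,0])).reshape(480,640,2)
    z=c['depth'][...,None]; P=np.concatenate([q*z,z],-1)
    R=cv2.Rodrigues(np.array(c['rvec'],float))[0]; return (P-np.array(c['tvec']).ravel())@R
E
python3 - <<'E'
from h import *
print(env.state(), env.pinch_z)
for n in('top','side'):
    c=snap(n,n+'0.png'); P=cloud(c)
    print(n,c['fx'],c['k1'],c['tvec'],c['rvec'])
E
```

```text
{'time': 0.0, 'qpos': array([-1.22560208e+00,  4.80837040e-01,  1.59688623e+00, -5.70797334e-06,
        1.06509861e+00, -4.66248620e-02]), 'joint_vel': array([ 0.00103916, -0.00032973,  0.00021791,  0.00079179, -0.00210102,
        0.00074678]), 'effort': array([-8.05955242e-04, -9.50659275e+01, -4.30192029e+01, -3.63438667e-04,
        1.21094796e-02,  2.06459174e-05]), 'ee_pos': array([ 0.24807564, -0.60034214,  0.23066441]), 'orientation': array([-3.08030476e+00, -6.11306349e-01,  2.94820810e-04]), 'force': array([-0.1950886 , -0.15063333, -0.45408012]), 'moment': array([0.01666705, 0.00659379, 0.00962772]), 'grip_force': 0.0, 'finger_gap': 0.08519057270083172} -0.0187
top 433.7749404417835 0.0008699925912070955 [0.0923781  0.52117981 0.82795615] [ 2.23945429 -2.18164964  0.08075689]
side 570.3999525445466 -0.009325940356744158 [0.55442899 0.09393859 1.17866579] [ 0.41729967 -2.81954712  1.02967024]
```

View pics/top0.png

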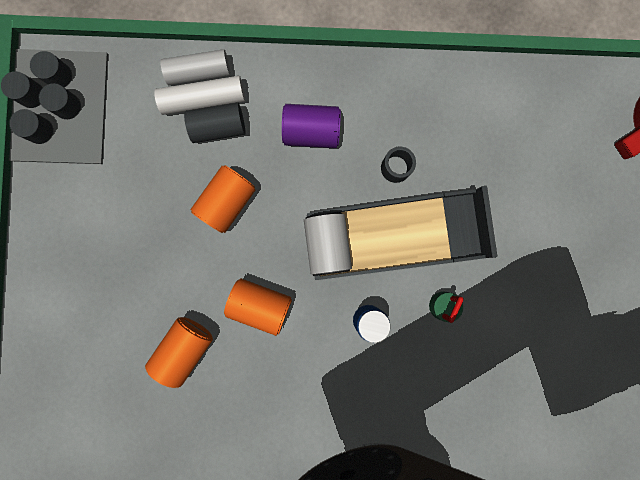

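View pics/side0.png

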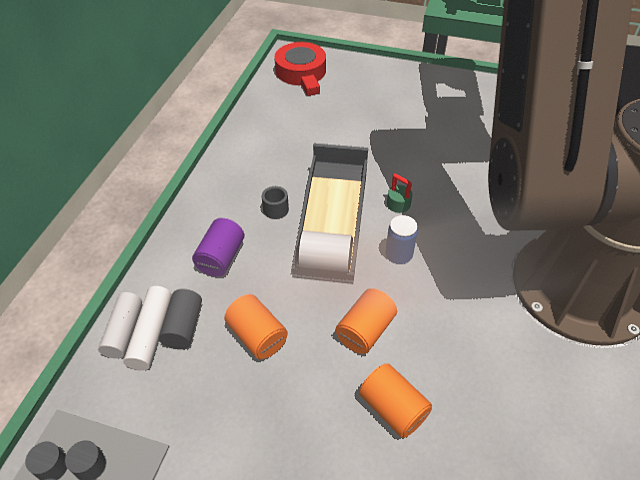

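Top view: the pipe is at about (328,244) at the foot. The ramp runs right to the stop at about (487,222), with the coupling at (398,164), the can at (372,323) and the magnet at (446,305). The side view agrees.

```bash
python3 - <<'E'
from h import *
for n in('top','side'):
    c=dict(np.load(n+'0.npz')); P=cloud(c); h=cv2.cvtColor(c['color'],cv2.COLOR_RGB2HSV)
    ok=c['depth']>0
    wood=(h[...,0]>10)&(h[...,0]<30)&(h[...,1]>60)&(h[...,2]>120)&ok&(P[...,2]<.08)&(P[...,2]>.01)
    nn,l,s,_=cv2.connectedComponentsWithStats(wood.astype(np.uint8)); k=1+np.argmax(s[1:,4]); m=l==k
    W=P[m]; G=np.c_[W[:,:2],np.ones(len(W))]; a=np.linalg.lstsq(G,W[:,2],rcond=None)[0]
    r=cv2.minAreaRect(W[:,:2].astype(np.float32))
    print(n,'wood n',len(W),'slope',np.degrees(np.arctan(np.hypot(*a[:2]))),'dir',np.degrees(np.arctan2(a[1],a[0])),'z',W[:,2].min(),W[:,2].max())
    print(' rect',r[0],r[1],r[2]); print(cv2.boxPoints(r).round(4).tolist())
    # stop plate top
    st=ok&(P[...,2]>.088)&(P[...,2]<.1)&(np.hypot(P[...,0]-r[0][0],P[...,1]-r[0][1])<.25)&(h[...,2]<90)
    nn,l,s,_=cv2.connectedComponentsWithStats(st.astype(np.uint8))
    for k in range(1,nn):
        if s[k,4]>40:
            q=P[l==k][:,:2].astype(np.float32); print(' stop?',s[k],cv2.boxPoints(cv2.minAreaRect(q)).round(4).tolist())
    # pipe: points z 0.06-0.11 low saturation bright
    pi=ok&(P[...,2]>.055)&(P[...,2]<.12)&(h[...,1]<40)&(h[...,2]>110)&(np.hypot(P[...,0]-r[0][0],P[...,1]-r[0][1])<.2)
    nn,l,s,cc=cv2.connectedComponentsWithStats(pi.astype(np.uint8))
    for k in range(1,nn):
        if s[k,4]>200:
            q=P[l==k]; rr=cv2.minAreaRect(q[:,:2].astype(np.float32)); print(' pipe?',s[k],rr,'zmax',np.percentile(q[:,2],99),cv2.boxPoints(rr).round(3).tolist())
    # objects
    z=ok&(P[...,2]>.02)
    for nm,lo,hi in(('green',(40,60,20),(85,255,255)),('blue',(100,60,20),(130,255,255)),('red',(0,120,60),(5,255,255))):
        mm=(cv2.inRange(h,lo,hi)>0)&z&(np.hypot(P[...,0]-r[0][0],P[...,1]-r[0][1])<.3)
        if mm.sum()>10: print(nm,mm.sum(),np.median(P[mm],0).round(3),P[mm].min(0).round(3),P[mm].max(0).round(3))
E
```

```text
top wood n 5847 slope 6.971721175053548 dir -81.29856992070508 z 0.024331360277799058 0.05361603623999407
 rect (0.5443050265312195, -0.020329751074314117) (0.11350652575492859, 0.18962879478931427) 9.209332466125488
[[0.4731000065803528, 0.06419999897480011], [0.5034999847412109, -0.12300000339746475], [0.6154999732971191, -0.10480000078678131], [0.5852000117301941, 0.08229999989271164]]
 stop? [480 186  17  72 457] [[0.503600001335144, -0.1784999966621399], [0.5055000185966492, -0.18960000574588776], [0.6305000185966492, -0.1687999963760376], [0.6287000179290771, -0.15770000219345093]]
 pipe? [ 304  214   45   60 2116] ((0.5206551551818848, 0.1120002269744873), (0.0999852791428566, 0.06835196912288666), 8.063931465148926) zmax 0.10001015013246463 [[0.4659999907016754, 0.13899999856948853], [0.47600001096725464, 0.07100000232458115], [0.574999988079071, 0.08500000089406967], [0.5649999976158142, 0.15299999713897705]]
 pipe? [359 311  31  32 784] ((0.3794102966785431, 0.025973394513130188), (0.05407628417015076, 0.05392204970121384), 60.793827056884766) zmax 0.09764651785334037 [[0.34299999475479126, 0.01600000075995922], [0.38999998569488525, -0.010999999940395355], [0.41600000858306885, 0.035999998450279236], [0.36899998784065247, 0.06300000101327896]]
green 500 [ 0.412 -0.112  0.038] [ 0.266 -0.178  0.02 ] [ 0.603 -0.025  0.389]
blue 331 [0.406 0.039 0.058] [ 0.355 -0.175  0.02 ] [0.628 0.083 0.095]
red 158 [ 0.413 -0.12   0.084] [ 0.387 -0.133  0.039] [ 0.432 -0.108  0.088]
side wood n 2864 slope 18.526843988315054 dir -105.60574797540451 z 0.010251427177662071 0.0799261898879012
 rect (0.3218713700771332, 0.3761572241783142) (0.07148892432451248, 0.10830085724592209) 59.00593566894531
[[0.25699999928474426, 0.3734000027179718], [0.3499000072479248, 0.3176000118255615], [0.38670000433921814, 0.3788999915122986], [0.2939000129699707, 0.43470001220703125]]
```

```bash
R='{"linear":[[0.12,0.34,0],[0.23,0.67,0],[0.343,1,0],[0.343,1,0]],"delta_rot":[[0,0,0.04],[0,0,0.08],[0,0,0.125],[0,0,0.125]],"fingers":[0.5,0.5,0.5,0.5]}'; true
python3 -m handwheel '{"linear":[[0.12,0.34,0],[0.23,0.67,0],[0.343,1,0],[0.343,1,0]],"delta_rot":[[0,0,0.04],[0,0,0.08],[0,0,0.125],[0,0,0.125]],"fingers":[0.5,0.5,0.5,0.5]}' 20
python3 -m handwheel '{"linear":[[0.12,0.34,0],[0.23,0.67,0],[0.343,1,0],[0.343,1,0]],"delta_rot":[[0,0,0.04],[0,0,0.08],[0,0,0.125],[0,0,0.125]],"fingers":[0.5,0.5,0.5,0.5]}'
python3 -m handwheel '{"linear":[[0.12,0.34,0],[0.23,0.67,0],[0.343,1,0],[0.343,1,0]],"delta_rot":[[0,0,0.04],[0,0,0.08],[0,0,0.125],[0,0,0.125]],"fingers":[0.5,0.5,0.5,0.5]}'
```

```text
time: 0.6
ee_pos: [0.3002, -0.4474, 0.2312]
orientation: [-2.972, -1.014, -0.0]
force: [-0.6, -0.4, 0.7]
finger_gap: 0.0423
grip_force: 0.0
time: 1.1
ee_pos: [0.3516, -0.2985, 0.2313]
orientation: [-2.815, -1.393, -0.0]
force: [-0.3, -0.6, 0.4]
finger_gap: 0.043
grip_force: 0.0
time: 1.6
ee_pos: [0.4036, -0.149, 0.2313]
orientation: [2.61, 1.749, 0.0]
force: [0.5, -0.4, 0.2]
finger_gap: 0.0426
grip_force: 0.0
```

```bash

python3 -m handwheel '{"linear":[[0.12,0.34,0],[0.23,0.67,0],[0.343,1,0],[0.343,1,0]],"delta_rot":[[0,0,0.04],[0,0,0.08],[0,0,0.125],[0,0,0.125]],"fingers":[0.5,0.5,0.5,0.5]}'
python3 -m handwheel '{"linear":[[0.12,0.34,0],[0.23,0.67,0],[0.343,1,0],[0.343,1,0]],"delta_rot":[[0,0,0.04],[0,0,0.08],[0,0,0.125],[0,0,0.125]],"fingers":[0.5,0.5,0.5,0.5]}'
python3 -m handwheel '{"linear":[[0.04,0.15,0],[0.04,0.15,0],[0.04,0.15,0]],"delta_rot":[[0,0,0.015],[0,0,0.015],[0,0,0.015]],"fingers":[0.5,0.5,0.5]}'
python3 - <<'E'
from h import *
s=env.state(); R=cv2.Rodrigues(s['orientation'])[0]; print(s['ee_pos'],R.round(3).tolist(),s['qpos'].round(2))
c=snap('wrist','w1.png'); T=np.eye(4);T[:3,:3]=R;T[:3,3]=s['ee_pos'];T=T@np.array(c['mount'])
c['rvec']=cv2.Rodrigues(T[:3,:3].T)[0];c['tvec']=-T[:3,:3].T@T[:3,3]
P=cloud(c); np.savez('w1p.npz',P=P)
c=snap('top','top1.png')
E
```

```text
time: 2.1
ee_pos: [0.4555, 0.0005, 0.2312]
orientation: [2.36, 2.073, 0.001]
force: [0.1, -0.6, 0.6]
finger_gap: 0.0425
grip_force: 0.0
time: 2.6
ee_pos: [0.5073, 0.1501, 0.231]
orientation: [2.071, 2.362, 0.001]
force: [-0.7, -0.6, -1.0]
finger_gap: 0.0425
grip_force: 0.0
time: 2.98
ee_pos: [0.5115, 0.17, 0.2311]
orientation: [-2.038, -2.391, 0.001]
force: [0.5, 1.2, 0.8]
finger_gap: 0.0427
grip_force: 0.0
[0.51148502 0.16998744 0.2311163 ] [[-0.158, 0.987, -0.001], [0.987, 0.158, -0.001], [-0.0, -0.001, -1.0]] [ 0.26  0.33  1.85 -0.    0.97  0.11]
```

View pics/w1.png

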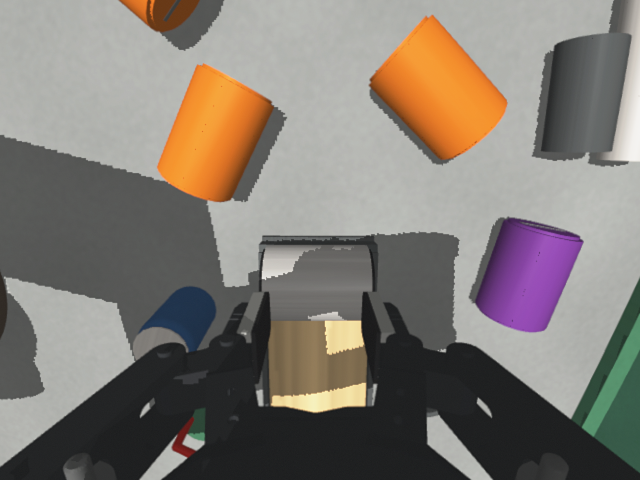

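View pics/top1.png

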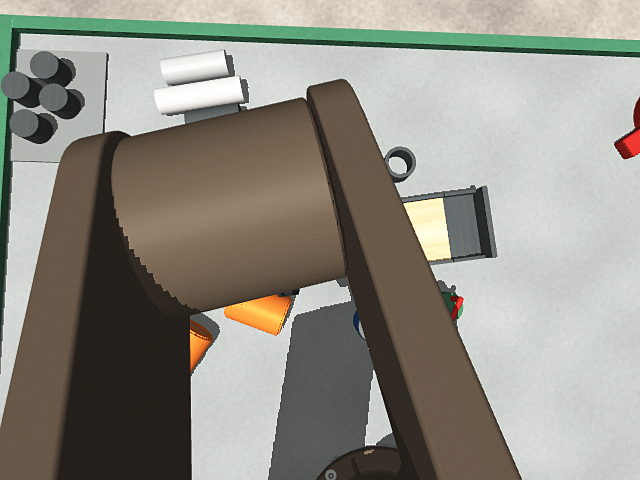

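The wrist view shows the ramp running straight down the picture and centred at column 318. The pipe is at rows 243-320 with the lip at row 238. The can is at (180,315), and there is clear space behind the lip. Top view: the arm hides the pipe, but the stop at (487,222) is unchanged. I'll refine from the wrist depth.

```bash
python3 - <<'E'
from h import *
P=np.load('w1p.npz')['P']; u=np.array([.160,-.987]); v=np.array([.987,.160]); o=np.array([.5115,.170])
X=(P[...,:2]-o)@u; Y=(P[...,:2]-o)@v; Z=P[...,2]
for r in range(225,325,6): 
    print(r,[(round(1e3*X[r,c]),round(1e3*Y[r,c]),round(1e3*Z[r,c])) for c in (255,266,290,318,345,370,378)])
Q=np.stack([X,Y,Z],-1)[246:312,285:350].reshape(-1,3); Q=Q[Q[:,2]>.07]
A=np.c_[2*Q[:,0],2*Q[:,2],np.ones(len(Q))]; s=np.linalg.lstsq(A,Q[:,0]**2+Q[:,2]**2,rcond=None)[0]
print('circle',s[:2],np.sqrt(s[2]+s[0]**2+s[1]**2))
E
```

```text
225 [(18, -70, 0), (18, -58, -1), (18, -30, -1), (18, 2, -1), (18, 33, 0), (18, 61, 0), (18, 70, -1)]
231 [(25, -71, 0), (26, -58, -2), (25, -31, -1), (26, 2, -2), (26, 33, -2), (25, 62, -1), (26, 71, -2)]
237 [(33, -71, -1), (31, -58, 5), (31, -30, 6), (31, 2, 6), (31, 32, 7), (31, 61, 5), (33, 71, -2)]
243 [(40, -72, -1), (33, -55, 22), (33, -29, 22), (33, 2, 22), (33, 31, 20), (34, 59, 19), (40, 72, -1)]
249 [(48, -72, -2), (25, -49, 65), (25, -26, 67), (25, 1, 68), (25, 27, 67), (37, 57, 30), (47, 72, -1)]
255 [(55, -73, -1), (28, -47, 76), (27, -25, 77), (28, 1, 75), (28, 26, 76), (30, 51, 71), (54, 72, 1)]
261 [(62, -73, 0), (31, -47, 82), (32, -25, 82), (31, 1, 83), (32, 26, 82), (32, 49, 82), (62, 73, -1)]
267 [(69, -73, 0), (36, -46, 87), (35, -24, 87), (36, 1, 87), (35, 26, 88), (36, 48, 87), (70, 73, -2)]
273 [(77, -74, 0), (40, -46, 91), (40, -24, 91), (40, 1, 91), (40, 25, 91), (40, 48, 91), (78, 74, -1)]
279 [(85, -74, -1), (45, -46, 92), (45, -24, 93), (45, 1, 93), (45, 25, 92), (45, 48, 93), (85, 74, -1)]
285 [(94, -75, -2), (50, -46, 95), (49, -24, 96), (50, 1, 95), (50, 25, 96), (49, 48, 96), (93, 74, -1)]
291 [(101, -75, 0), (55, -46, 97), (55, -24, 97), (55, 1, 97), (55, 25, 98), (55, 48, 97), (101, 75, -1)]
297 [(-11, -27, 242), (-10, -23, 240), (61, -24, 97), (60, 1, 98), (61, 26, 97), (-11, 22, 243), (-11, 26, 242)]
303 [(-11, -26, 247), (-9, -22, 243), (66, -24, 98), (66, 1, 98), (66, 26, 98), (-10, 22, 247), (-11, 25, 248)]
309 [(-11, -25, 252), (-5, -23, 242), (73, -25, 96), (74, 1, 96), (73, 26, 96), (-11, 21, 253), (-11, 24, 253)]
315 [(-11, -24, 257), (-3, -22, 244), (82, -25, 91), (81, 1, 93), (82, 26, 92), (-9, 20, 255), (-11, 23, 257)]
321 [(-11, -24, 262), (-1, -22, 245), (125, -31, 29), (125, 2, 30), (125, 33, 29), (-7, 20, 256), (-11, 22, 262)]
circle [-0.01490594  0.22382815] 0.14808442991948154
```

```bash

python3 -m handwheel '{"linear":[[0,0,-0.3],[0,0,-0.6],[0,0,-0.85],[0,0,-1],[0,0,-1]],"delta_rot":[[0,0,0],[0,0,0],[0,0,0],[0,0,0],[0,0,0]],"fingers":[0.5,0.5,0.5,0.5,0.5]}'
python3 -m handwheel '{"linear":[[0,0,-0.1],[0,0,-0.2],[0,0,-0.28],[0,0,-0.28]],"delta_rot":[[0,0,0],[0,0,0],[0,0,0],[0,0,0]],"fingers":[0.5,0.5,0.5,0.5]}'
python3 - <<'E'
from h import *
c=snap('side','s2.png'); im=cv2.imread('pics/s2.png')[130:330,230:450]; cv2.imwrite('pics/s2c.png',cv2.resize(im,None,fx=2.7,fy=2.7))
E
```

```text
time: 3.7
ee_pos: [0.5104, 0.1708, 0.0801]
orientation: [-2.035, -2.391, 0.004]
force: [-0.6, -0.3, 0.3]
finger_gap: 0.0431
grip_force: 0.0
time: 4.2
ee_pos: [0.5108, 0.1716, 0.0383]
orientation: [-2.034, -2.393, 0.002]
force: [-0.0, -0.1, -0.2]
finger_gap: 0.0425
grip_force: 0.0
```

View pics/s2c.png

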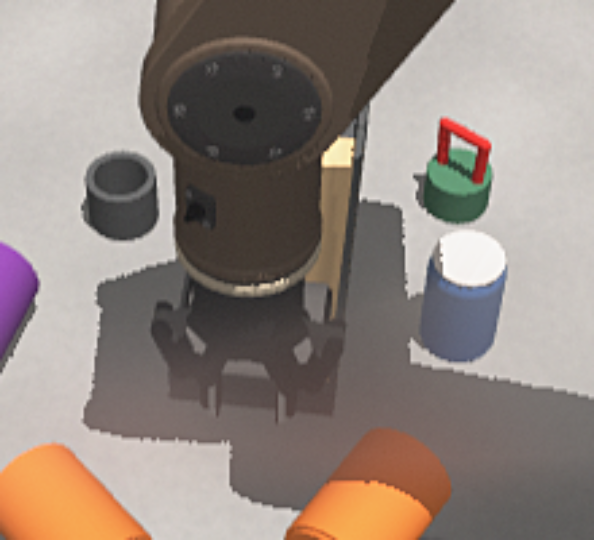

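The side crop shows both fingertips behind the lip and pipe at (245,400), clear of the lip, the orange pipes and the can. I'll start pushing now.

```bash

python3 -m handwheel '{"linear":[[0.005,-0.03,0],[0.01,-0.06,0],[0.015,-0.09,0],[0.02,-0.12,0.002],[0.024,-0.15,0.006],[0.029,-0.18,0.01],[0.034,-0.21,0.014],[0.039,-0.24,0.018]],"delta_rot":[[0,0,0],[0,0,0],[0,0,0],[0,0,0],[0,0,0],[0,0,0],[0,0,0],[0,0,0]],"fingers":[0.5,0.5,0.5,0.5,0.5,0.5,0.5,0.5]}'
python3 - <<'E'
from h import *
s=env.state(); print(s['force'],s['ee_pos']); R=cv2.Rodrigues(s['orientation'])[0]
c=snap('wrist','w3.png'); T=np.eye(4);T[:3,:3]=R;T[:3,3]=s['ee_pos'];T=T@np.array(c['mount'])
E
```

```text
time: 5.25
ee_pos: [0.5174, 0.1355, 0.042]
orientation: [-2.035, -2.393, 0.0]
force: [0.3, 1.1, 0.6]
finger_gap: 0.0427
grip_force: 0.8
[0.30348326 1.10391705 0.64051998] [0.51735411 0.13545239 0.04203298]
```

View pics/w3.png

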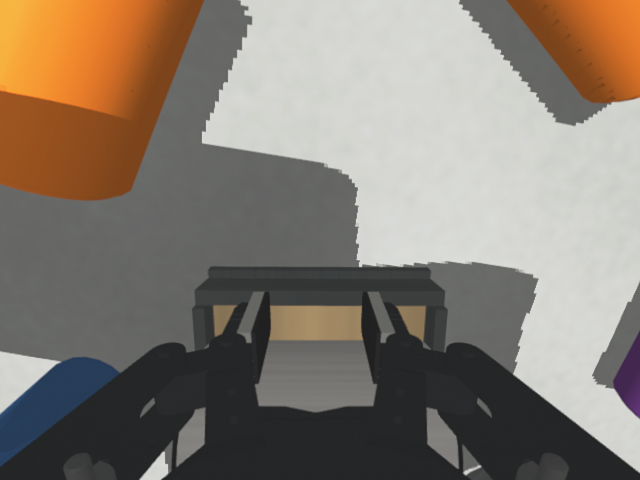

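Wrist view: deck now shows between the lip (row 290) and the pipe (row 340), so the pipe is moving squarely ahead of both fingers. I'll continue.

```bash

python3 -m handwheel '{"linear":[[0.005,-0.033,0.004],[0.011,-0.066,0.008],[0.016,-0.099,0.012],[0.021,-0.132,0.016],[0.027,-0.165,0.02],[0.032,-0.198,0.025],[0.037,-0.23,0.029],[0.043,-0.263,0.033]],"delta_rot":[[0,0,0],[0,0,0],[0,0,0],[0,0,0],[0,0,0],[0,0,0],[0,0,0],[0,0,0]],"fingers":[0.5,0.5,0.5,0.5,0.5,0.5,0.5,0.5]}'
python3 -m handwheel '{"linear":[[0.005,-0.033,0.004],[0.011,-0.066,0.008],[0.016,-0.099,0.012],[0.021,-0.132,0.016],[0.027,-0.165,0.02],[0.032,-0.198,0.025],[0.037,-0.23,0.029],[0.043,-0.263,0.033]],"delta_rot":[[0,0,0],[0,0,0],[0,0,0],[0,0,0],[0,0,0],[0,0,0],[0,0,0],[0,0,0]],"fingers":[0.5,0.5,0.5,0.5,0.5,0.5,0.5,0.5]}'
python3 -c "
from h import *
c=snap('wrist','w4.png')"
```

```text
time: 6.3
ee_pos: [0.5238, 0.096, 0.047]
orientation: [2.035, 2.393, 0.0]
force: [-1.1, 2.0, 1.3]
finger_gap: 0.0431
grip_force: 0.8
time: 7.3
ee_pos: [0.5303, 0.0565, 0.0519]
orientation: [-2.035, -2.393, 0.0]
force: [-0.0, 1.8, 1.1]
finger_gap: 0.0425
grip_force: 0.8
```

View pics/w4.png

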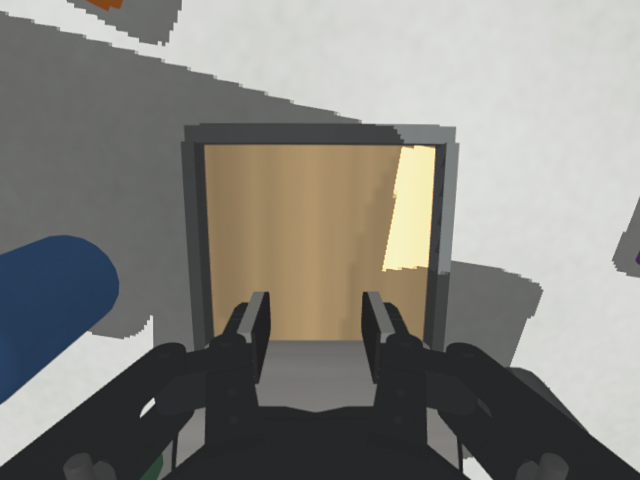

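Wrist view: the pipe (edge at row 340) is still square against both fingers, with the ramp centred.

```bash

python3 -m handwheel '{"linear":[[0.005,-0.033,0.004],[0.011,-0.066,0.008],[0.016,-0.099,0.012],[0.021,-0.132,0.016],[0.027,-0.165,0.02],[0.032,-0.198,0.025],[0.037,-0.23,0.029],[0.043,-0.263,0.033]],"delta_rot":[[0,0,0],[0,0,0],[0,0,0],[0,0,0],[0,0,0],[0,0,0],[0,0,0],[0,0,0]],"fingers":[0.5,0.5,0.5,0.5,0.5,0.5,0.5,0.5]}'
python3 -m handwheel '{"linear":[[0.005,-0.033,0.004],[0.011,-0.066,0.008],[0.016,-0.099,0.012],[0.021,-0.132,0.016],[0.027,-0.165,0.02],[0.032,-0.198,0.025],[0.037,-0.23,0.029],[0.043,-0.263,0.033]],"delta_rot":[[0,0,0],[0,0,0],[0,0,0],[0,0,0],[0,0,0],[0,0,0],[0,0,0],[0,0,0]],"fingers":[0.5,0.5,0.5,0.5,0.5,0.5,0.5,0.5]}'
python3 -m handwheel '{"linear":[[0.003,-0.02,0.002],[0.006,-0.04,0.005],[0.01,-0.06,0.007],[0.013,-0.08,0.01],[0.016,-0.1,0.012],[0.019,-0.12,0.015],[0.022,-0.14,0.017],[0.026,-0.16,0.02]],"delta_rot":[[0,0,0],[0,0,0],[0,0,0],[0,0,0],[0,0,0],[0,0,0],[0,0,0],[0,0,0]],"fingers":[0.5,0.5,0.5,0.5,0.5,0.5,0.5,0.5]}'
python3 -c "
from h import *
c=snap('side','s5.png'); im=cv2.imread('pics/s5.png')[100:300,230:450]; cv2.imwrite('pics/s5c.png',cv2.resize(im,None,fx=2.7,fy=2.7))
c=snap('top','t5.png'); im=cv2.imread('pics/t5.png')[140:340,280:520]; cv2.imwrite('pics/t5c.png',cv2.resize(im,None,fx=2.7,fy=2.7))"
```

```text
time: 8.35
ee_pos: [0.5367, 0.0171, 0.0569]
orientation: [-2.035, -2.393, 0.0]
force: [-0.8, 1.3, 0.2]
finger_gap: 0.0431
grip_force: 0.8
time: 9.35
ee_pos: [0.5431, -0.0224, 0.0618]
orientation: [-2.035, -2.393, 0.0]
force: [0.2, 1.9, 0.3]
finger_gap: 0.0425
grip_force: 0.8
time: 10.35
ee_pos: [0.547, -0.0462, 0.0648]
orientation: [-2.035, -2.393, 0.0]
force: [-0.2, 1.8, 1.2]
finger_gap: 0.043
grip_force: 0.8
```

View pics/t5c.png

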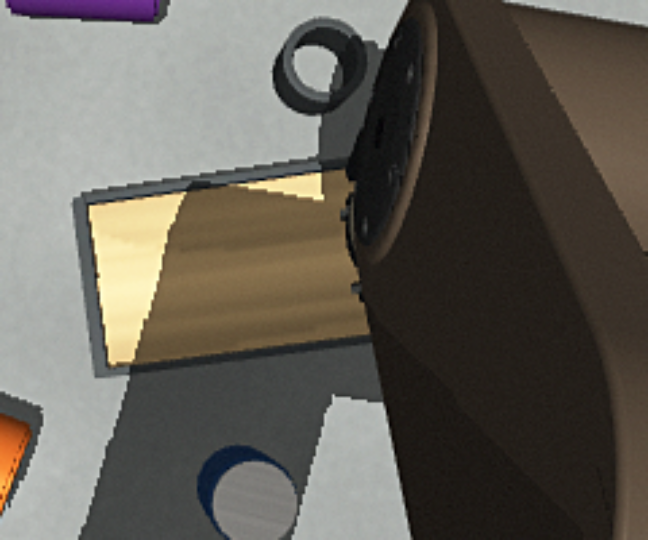

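Top crop: the deck behind the fingers at about (350,250) is empty and the coupling and can are untouched. The pipe is under the arm and contact force is steady. Slow now near the crest.

```bash

python3 -m handwheel '{"linear":[[0.002,-0.013,0.002],[0.004,-0.026,0.003],[0.006,-0.039,0.005],[0.009,-0.053,0.006],[0.011,-0.066,0.008],[0.013,-0.079,0.008],[0.015,-0.092,0.008],[0.017,-0.105,0.008]],"delta_rot":[[0,0,0],[0,0,0],[0,0,0],[0,0,0],[0,0,0],[0,0,0],[0,0,0],[0,0,0]],"fingers":[0.5,0.5,0.5,0.5,0.5,0.5,0.5,0.5]}'
python3 -m handwheel '{"linear":[[0.002,-0.01,0],[0.003,-0.02,0],[0.005,-0.03,0],[0.006,-0.04,0]],"delta_rot":[[0,0,0],[0,0,0],[0,0,0],[0,0,0]],"fingers":[0.5,0.5,0.5,0.5]}'
python3 -m handwheel '{"linear":[[0.002,-0.01,0],[0.003,-0.02,0],[0.005,-0.03,0],[0.006,-0.04,0]],"delta_rot":[[0,0,0],[0,0,0],[0,0,0],[0,0,0]],"fingers":[0.5,0.5,0.5,0.5]}'
python3 - <<'E'
from h import *
s=env.state(); R=cv2.Rodrigues(s['orientation'])[0]; print(s['force'])
c=snap('wrist','w6.png'); T=np.eye(4);T[:3,:3]=R;T[:3,3]=s['ee_pos'];T=T@np.array(c['mount'])
c['rvec']=cv2.Rodrigues(T[:3,:3].T)[0];c['tvec']=-T[:3,:3].T@T[:3,3]
P=cloud(c); u=np.array([.160,-.987]); o=np.array([.5115,.170])
X=(P[...,:2]-o)@u
print('tcpX',(s['ee_pos'][:2]-o)@u)
for r in range(300,400,6): print(r,[(round(1e3*X[r,k]),round(1e3*P[r,k,2])) for k in(290,318,345)])
E
```

```text
time: 11.45
ee_pos: [0.5496, -0.0619, 0.066]
orientation: [-2.035, -2.393, 0.0]
force: [-0.5, 1.2, 0.4]
finger_gap: 0.0428
grip_force: 0.4
time: 11.95
ee_pos: [0.5505, -0.0679, 0.066]
orientation: [2.035, 2.393, 0.0]
force: [-0.0, -0.2, 0.4]
finger_gap: 0.0424
grip_force: 0.0
time: 12.45
ee_pos: [0.5514, -0.0739, 0.066]
orientation: [2.035, 2.393, 0.0]
force: [0.6, -0.1, 1.0]
finger_gap: 0.0425
grip_force: 0.0
[ 0.62241519 -0.05381164  1.0175217 ]
tcpX 0.24709411119919147
300 [(254, 45), (254, 45), (253, 45)]
306 [(257, 45), (257, 45), (257, 45)]
312 [(260, 46), (261, 45), (260, 47)]
318 [(263, 47), (264, 46), (264, 46)]
324 [(267, 47), (267, 47), (267, 46)]
330 [(271, 46), (271, 46), (271, 47)]
336 [(274, 48), (273, 49), (171, 208)]
342 [(278, 47), (277, 48), (278, 47)]
348 [(281, 49), (281, 49), (281, 49)]
354 [(275, 62), (277, 60), (277, 60)]
360 [(270, 75), (270, 75), (270, 74)]
366 [(269, 80), (268, 81), (270, 79)]
372 [(269, 84), (269, 84), (269, 84)]
378 [(269, 88), (269, 88), (270, 87)]
384 [(271, 90), (271, 89), (270, 90)]
390 [(271, 93), (271, 94), (271, 93)]
396 [(272, 95), (272, 95), (272, 96)]
```

View pics/w6.png

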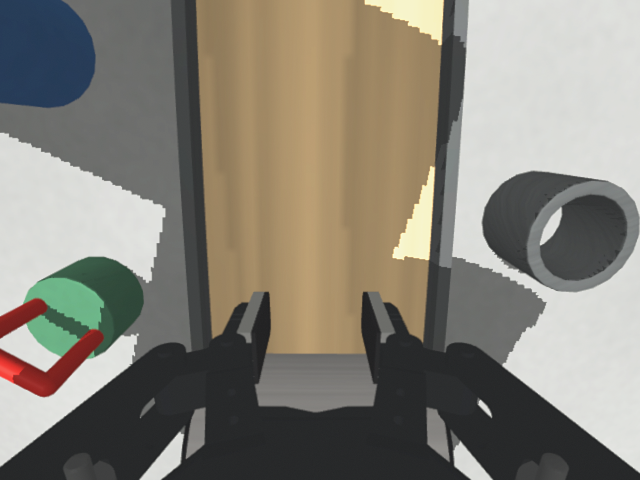

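Wrist view: the pipe's back edge is at row 352 (X=269, widest at z≈84 mm), about 11 mm ahead of the fingers, so it has dropped into the pocket. I'll follow up gently to contact to check the stop.

```bash

python3 -m handwheel '{"linear":[[0.002,-0.013,0],[0.004,-0.026,0],[0.006,-0.039,0],[0.009,-0.053,0],[0.01,-0.06,0],[0.01,-0.06,0]],"delta_rot":[[0,0,0],[0,0,0],[0,0,0],[0,0,0],[0,0,0],[0,0,0]],"fingers":[0.5,0.5,0.5,0.5,0.5,0.5]}'
python3 -m handwheel '{"linear":[[0.001,-0.007,0],[0.002,-0.013,0],[0.002,-0.013,0]],"delta_rot":[[0,0,0],[0,0,0],[0,0,0]],"fingers":[0.5,0.5,0.5]}'
python3 -c "
from h import *
print(env.state()['force'])"
```

```text
time: 13.25
ee_pos: [0.5528, -0.0829, 0.066]
orientation: [-2.035, -2.393, 0.0]
force: [0.2, -0.6, -0.5]
finger_gap: 0.0428
grip_force: 0.0
time: 13.62
ee_pos: [0.5531, -0.0846, 0.066]
orientation: [-2.035, -2.393, -0.0]
force: [-0.5, 2.3, 0.5]
finger_gap: 0.0425
grip_force: 1.3
[-0.47207878  2.33912618  0.52971451]
```

```bash

python3 -m handwheel '{"linear":[[0.0005,-0.003,0],[0.001,-0.006,0],[0.001,-0.006,0]],"delta_rot":[[0,0,0],[0,0,0],[0,0,0]],"fingers":[0.5,0.5,0.5]}'
```

```text
time: 14.0
ee_pos: [0.5531, -0.0848, 0.066]
orientation: [-2.035, -2.392, -0.001]
force: [-0.0, 10.9, 2.3]
finger_gap: 0.0428
grip_force: 5.6
```

The force jumped to 11 N within 0.2 mm, so the pipe is against the stop. I'll back off slowly, then lift away and look.

```bash

python3 -m handwheel '{"linear":[[-0.002,0.01,0],[-0.004,0.026,0],[-0.012,0.07,0],[-0.022,0.14,0],[-0.034,0.21,0],[-0.045,0.28,0.05],[-0.045,0.28,0.25],[-0.045,0.28,0.5]],"delta_rot":[[0,0,0],[0,0,0],[0,0,0],[0,0,0],[0,0,0],[0,0,0],[0,0,0],[0,0,0]],"fingers":[0.5,0.5,0.5,0.5,0.5,0.5,0.5,0.5]}'
python3 -m handwheel '{"linear":[[0,0.2,0.3],[0,0.5,0.6],[0,0.8,0.8],[0,1,0.8],[0,1,0.8]],"delta_rot":[[0,0,0],[0,0,0],[0,0,0],[0,0,0],[0,0,0]],"fingers":[0.5,0.5,0.5,0.5,0.5]}'
python3 -m handwheel '{"linear":[[0,0.35,0],[0,0.7,0],[0,1,0],[0,1,0],[0,1,0]],"delta_rot":[[0,0,0],[0,0,0],[0,0,0],[0,0,0],[0,0,0]],"fingers":[0.5,0.5,0.5,0.5,0.5]}'
python3 - <<'E'
from h import *
s=snap('side','s7.png'); c=snap('top','t7.png')
a=cv2.imread('pics/s7.png')[110:310,220:440]; b=cv2.imread('pics/t7.png')[140:340,280:520]
cv2.imwrite('pics/f7.png',cv2.resize(np.hstack([a,b]),None,fx=1.7,fy=1.7))
P=cloud(c); u=np.array([.160,-.987]); v=np.array([.987,.160]); o=np.array([.5115,.170])
X=(P[...,:2]-o)@u;Y=(P[...,:2]-o)@v; h=cv2.cvtColor(c['color'],cv2.COLOR_RGB2HSV)
m=(P[...,2]>.105)&(P[...,2]<.13)&(X>.2)&(X<.36)&(abs(Y)<.07)
print(m.sum(),[np.percentile(q[m],[1,50,99]).round(4) for q in(X,Y,P[...,2])])
E
```

```text
time: 15.0
ee_pos: [0.546, -0.0428, 0.1418]
orientation: [-2.034, -2.393, 0.001]
force: [0.6, -0.1, 0.4]
finger_gap: 0.0423
grip_force: 0.0
time: 15.62
ee_pos: [0.5462, 0.1087, 0.2619]
orientation: [2.031, 2.396, 0.002]
force: [0.5, -0.5, 0.7]
finger_gap: 0.0425
grip_force: 0.0
time: 16.25
ee_pos: [0.5463, 0.2557, 0.2608]
orientation: [-2.035, -2.394, 0.001]
force: [-0.5, 0.8, -1.1]
finger_gap: 0.0428
grip_force: 0.0
2106 [array([0.2753, 0.3005, 0.3346]), array([-0.0517, -0.0003,  0.0519]), array([0.1055, 0.1171, 0.1221])]
```

View pics/f7.png

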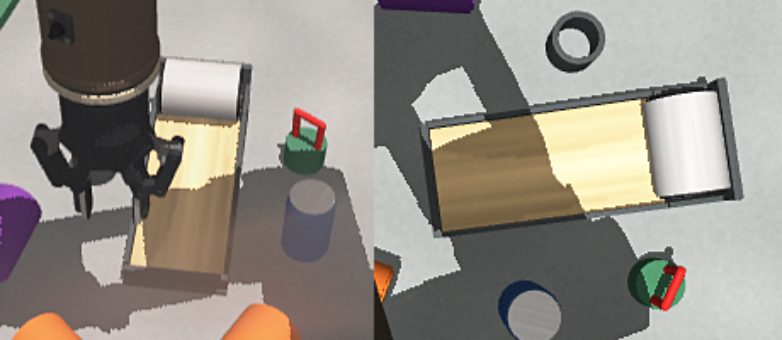

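The picture shows the pipe square in the pocket against the stop, at about (688,143) in the right half. Its top is at 0.121 m, the arm is clear of it, and the can, coupling and magnet have not moved.

```bash
python3 -c "
from bench import env
print(env.close_job())"
```

```text
the job is handed in; nothing more can be done
None
```

The pipe was pushed up the ramp into the pocket and rests against the end stop; the other things on the bench were left where they were, and the job was handed in at about 16 s of the 48 s allowed.

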